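# Close the vacuum pump's filter bay

## Robot

A 6-joint arm with a two-finger parallel gripper is mounted at the origin on the work surface. World frame = base frame: x ahead of the robot, y to its left, z up, the work surface at z = 0. Lengths are in m, angles in rad, forces in N, time in s.
With the tool pointing down it reaches from about 0.35 to 0.975 m from the base axis. Payload 7.1 kg.
Tool frame: the origin (TCP) lies midway between the tips of the shut fingers; the grasp point (between the pads) lies 19 mm behind it; z points along the fingers, y is the line along which they close (so a half turn about z gives the same grasp; the last joint's range is limited). The gripper opens to 88 mm and grips with 3 to 60 N. Pads are 20 mm wide; open, the fingers measure 115 mm over their backs; the gripper's body (75 mm by 178 mm) begins 61 mm behind the grasp point.
Start: joints at [-1.201, 0.423, 1.63, -0, 1.089, -0.019], TCP at [0.237, -0.578, 0.196] pointing down, gripper open.
Joint ranges: [-3, 3], [-0.9, 2.11], [0.09, 2.58], [-1.31, 4.45], [0.11, 2.69], [-2.54, 2.54]. Speed limits (rad/s): [2.39, 2.39, 3.01, 3.14, 3.14, 3.14].

## Interface

Orientations are given as a unit quaternion [w, x, y, z].
In Python, from workcell import readout, eyes, workorder gives the robot as it stands.
- The arm moves only by the shell command python3 -m pendant 'ROWS' [FORCE]. ROWS is a JSON object of lists of equal length, an entry for each row: "slide": the shift along the tool's x, y, z scaled (see below), a list of three; "rotation": the turn, a rotation vector about the tool's x, y, z scaled (see below), a list of three; "jaw": the closure, from -1 (fully open) to 1 (shut), so that 0 is half open. A call has 1 to 10 rows; each row shifts and turns the commanded pose from where the row before left it, along the tool's axes as they then stand; what a row does not reach is not made up. The controller multiplies each number of a shift by 0.03 m and each number of a turn by 0.08 rad. A row lasts 1/12 s, in which the tool goes at most 41.7 mm and 7.16 degrees, less where a joint would pass 70% of its speed; a pose out of reach is approached as far as the arm can. A call with a number of a shift or a turn outside -1 to 1 is refused whole. A call with a gripper value outside its range is refused whole. The fingers move at their own pace and stop on an object; FORCE is the grip in N (left out, the last holds). Time passes only in rows, so rows that do not move let the fingers close. It gives the time, the measured TCP pose, the force, the opening and the grip force at its end, in the units of the state.
- readout.get_state(): the state, without advancing time (a new reading comes with each control period).
- eyes.capture(name): name is "scene" or "top" or "wrist"; returns a dict with "color" (384x512x3 uint8, blue, green, red), "vfov" (degrees; the focal length in pixels is half the picture's height over the tangent of half this angle, whatever the lens; pixels are square), "cx", "cy" (the principal point, pixels), "k1" (the pictures are not rectified: a ray, as slopes to the right and down, at radius r is drawn at 1 + k1 r^2 times it, then the intrinsics apply), "origin" and "attitude" of the camera in the world. Camera axes: x right, y up, looking along -z (the intrinsics and any distortion apply to the point x, -y, -z); pixel columns grow to the right and rows downward; lengths in m; the calibration is good to about 2 mm. A picture is of the moment at which its call begins. There is no depth.
- workorder.sign_off(): hands the job in; it is judged then, once.
The state is a dict: "time_s": time; "qpos": joint angles; "qvel": joint speeds; "joint_efforts": joint torques, N m; "eef_pos": TCP position; "eef_rot": TCP orientation; "ft_force": force on the tool from outside, world axes, zero at the start; "wrist_torque": the same for the moment, N m; "opening": finger opening in m; "grip_force": force on a finger pad.
Only numpy, scipy, OpenCV 4.12 (cv2) and the standard library are available. Lean on these libraries where they do the work, as an engineer would, in place of code of your own. Each camera call takes 0.05 s, during which the arm holds its last target. There are 200 camera calls.

## Task

The filter bay in the deck of the bench vacuum pump is open. Slide the retaining gate aside, hook the lip of the loose white cover under the front rim of the grey carrier with the cover held tilted, swing it down and press its rear edge until the spring catch snaps over it and it lies flush, then slide the gate fully back over the cover. The carrier is clamped somewhere along its slide, so feel (or look) for its rim first; be gentle, leave the glassware alone and let go of everything.

Things in the scene. Friction and masses are not known exactly. Their poses are not given: they have to be found in the camera images.
- pump: Fixed white vacuum pump, 280 (x) x 230 (y) mm; origin under its middle. Axes: x from front to console, y left, z up. Deck 68 mm above the bench, with a filter bay 90 mm wide holding a grey carrier: one frame with the front rim, a 10 mm ledge along each side and an end wall at +x rising 48 mm above the deck, as does the console behind. Bay from rim edge to end wall: 123 mm.
- slot (a point): Mean place of the middle of the carrier's rim edge, at ledge height, 60 mm above the bench; pump axes. The carrier is clamped up to 20 mm to either side in x of its mean place, rim, ledges, end wall and catch together; this shift is not reported. The rim is a 3 mm plate: underside 5 mm, top 8 mm above this point. Under it at least 25 mm of slot to -x; 38 mm deep at the rim.
- bay (a point): Mean centre of the bay, 61.5 mm in +x of slot, at ledge height; pump axes. The end wall keeps a level cover out: the lip must enter with the rear raised 22 to 45 deg. At 33 deg, lower front edge 16 mm in +x of the true rim edge, it goes straight down; moved to -x it stops about 5 mm short of home at the rim and must slide on as it swings down.
- cover_grip (a point): Loose white plastic cover, 0.1-0.2 kg: plate 120 (x) x 86 (y) x 8 mm, grip block 24 (x) x 44 (y) x 26 mm on the middle of its top. This point: block centre, 21 mm above the underside. Axes: x from lip to rear edge, z up. Starts lying on its underside. Home: plate's front edge 0-3 mm in +x of the true rim edge, underside on the ledges, top flush with the deck.
- cover_lip (a point): Middle of the tip of the cover's lip: 72 mm in -x and 19.5 mm below cover_grip, in the cover's axes. The lip is 62 mm wide, 3 mm thick, flush with the underside and sticks out 12 mm from the plate's front edge.
- gate (a joint): Retaining gate: aluminium plate 45 x 52 x 5 mm sliding along y, 1.5 mm above the deck, on the +y side of the bay. 0 m = shut, reaching 12 mm over the bay; 0.030 = fully aside (to +y); from 0.013 on it is clear of the bay. Stays where left; friction 1.5 N.
- gate_tab (a point): Centre of the gate's upright tab, 30 (x) x 10 (y) x 24 mm, to pinch or push; its foot (top of the gate's plate) is 12 mm lower. Moves with the gate; pump axes. With the gate shut it is 52.5 mm in x and 73 mm in y from slot.
- latch (a joint): Spring catch: steel tongue 30 mm wide with a sloping top, in the middle of the carrier's end wall, lower edge 8 mm above the ledges. 0 m = sprung out (5.5 mm out of the wall); the passing rear edge of the cover pushes it back (up to 0.009), then it springs out over it. Takes about 6 to 12 N pressed on the cover's top 24 mm from its rear edge.
- flask_mid (a point): Conical glass flask, 88 mm wide, 120 mm tall: bystander. Its centre, 60 mm up
- bottle_mid (a point): Amber bottle, 76 mm wide, 170 mm tall: bystander. Its centre, 85 mm up
- beaker_mid (a point): Glass beaker, 76 mm wide, 100 mm tall: bystander. Its centre, 50 mm up
Not all that is in view belongs to the job. There is more than one size of the part that bears cover_grip; the job needs the middle-sized.

How it is judged:
By the outcome, as a careful person would: the job done as asked, in the order asked, and still so for the second after the job is handed in, with the robot touching nothing.
It also fails if it takes over 72 s, if anything falls off the work surface, if the arm or the gripper's body presses on something with over 40 N, if the wrist force passes 120 N, or if a joint passes its speed limit or range.

## Working session

There is one attempt and no reset: what is moved stays moved. The work goes in short steps, Python scripts to look and compute and a shell command to move; the robot and the scene stay as the last step left them, time stands still between calls to the robot, and variables do not carry over. Pictures are saved under pics/ and viewed, at most 10 in all, crops included, and the job is handed in when it is done.

```bash
ls; mkdir -p pics; cat > h.py <<'E'
import numpy as np, cv2
from scipy.spatial.transform import Rotation as R
from workcell import readout, eyes, workorder
def rot(q): return R.from_quat([q[1],q[2],q[3],q[0]])
def cam(n):
    c=eyes.capture(n); c['R']=np.array(c['attitude']) if np.size(c['attitude'])==9 else rot(c['attitude']).as_matrix()
    c['R']=c['R'].reshape(3,3); c['f']=192/np.tan(np.radians(c['vfov'])/2); c['o']=np.array(c['origin']); return c
def K(c): return np.array([[c['f'],0,c['cx']],[0,c['f'],c['cy']],[0,0,1.]])
def ray(c,u,v):
    p=cv2.undistortPoints(np.array([[[u,v]]],float),K(c),np.array([c['k1'],0,0,0.]))[0,0]
    d=c['R']@np.array([p[0],-p[1],-1]); return c['o'],d/np.linalg.norm(d)
def onz(c,u,v,z):
    o,d=ray(c,u,v); return o+d*(z-o[2])/d[2]
def proj(c,P):
    q=c['R'].T@(np.array(P)-c['o']); x=q[0]/-q[2]; y=-q[1]/-q[2]; s=1+c['k1']*(x*x+y*y)
    return c['f']*x*s+c['cx'],c['f']*y*s+c['cy']
def tri(*cr):
    A=np.zeros((3,3));b=np.zeros(3)
    for c,u,v in cr:
        o,d=ray(c,u,v);M=np.eye(3)-np.outer(d,d);A+=M;b+=M@o
    return np.linalg.solve(A,b)
E
python3 - <<'E'
from h import *
import pickle
d={}
for n in ['scene','top','wrist']:
    c=cam(n); d[n]=c; print(n,c['vfov'],c['cx'],c['cy'],c['k1'],c['o'],c['R'][:,2])
    cv2.imwrite(f'pics/{n}0.png',c['color'])
pickle.dump(d,open('d0.pkl','wb'))
cv2.imwrite('pics/a.png',np.vstack([cv2.resize(d['top']['color'],(800,600))]))
cv2.imwrite('pics/b.png',np.vstack([cv2.resize(d['scene']['color'],(800,600))]))
print(readout.get_state())
E
```

```text
pics
scene 49.64183105162123 254.9992570552783 194.1862126569113 -0.05318231815993025 [ 1.20662117 -0.70133387  1.07723777] [ 0.46675438 -0.51093851  0.72186023]
top 54.33501344177518 253.93641598819863 191.16744910256938 -0.12700348972815578 [0.47047401 0.0195187  1.38951553] [-0.06834682  0.01928058  0.9974753 ]
wrist 63.857303498035975 253.2067814169674 193.6013898334489 -0.057171703879332854 [ 0.30135353 -0.55115797  0.38359642] [0.23918894 0.09695476 0.96612029]
{'time_s': 0.15, 'qpos': array([-1.20097253e+00,  4.23698461e-01,  1.63050826e+00, -1.96016699e-05,
        1.08856416e+00, -1.90122138e-02]), 'qvel': array([-0.00124083, -0.00188868, -0.00220201, -0.00178316, -0.00016635,
       -0.00013925]), 'joint_efforts': array([ 2.64938617e-04, -5.44984818e+01, -2.73919255e+01,  6.44161273e-02,
        2.03807984e-02, -7.87476188e-05]), 'eef_pos': array([ 0.23679089, -0.57791361,  0.195862  ]), 'eef_rot': array([-5.78558892e-04,  9.81159225e-01,  1.93199969e-01, -1.11352087e-04]), 'ft_force': array([-0.18326301,  0.99908194, -0.77024812]), 'wrist_torque': array([ 0.00669757, -0.03321345, -0.05433422]), 'grip_force': 0.0, 'opening': 0.08761187496300042}
```

View pics/a.png

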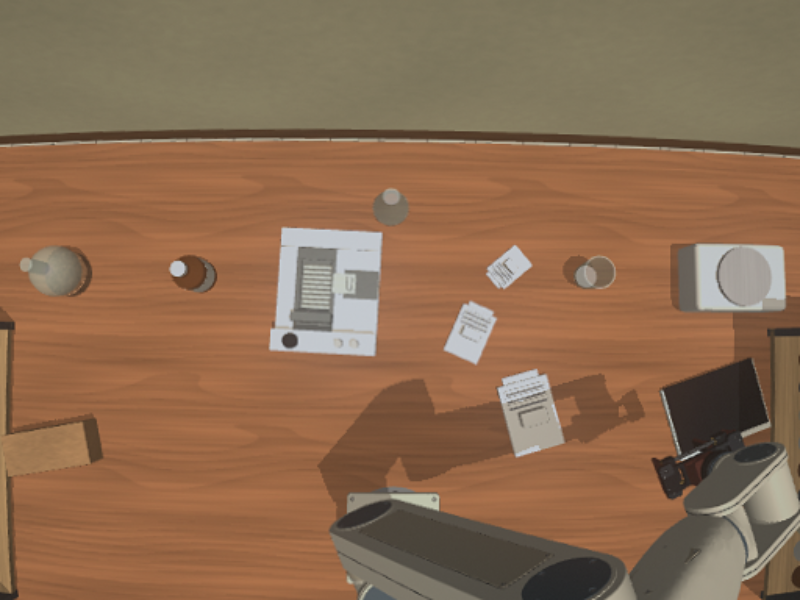

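View pics/b.png

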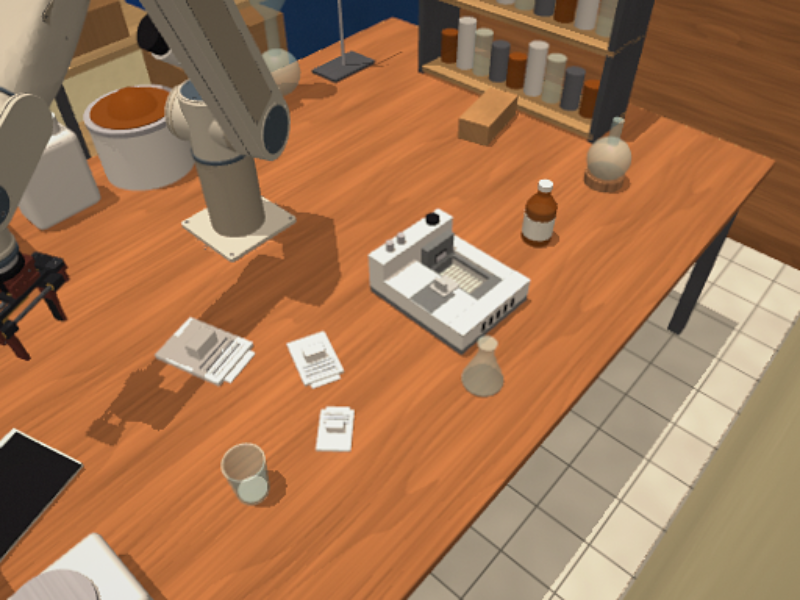

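Top view: pump at (327,290) with its console on the robot's side, so pump x runs towards the robot. The gate tab is at about (348,284). Candidates for the cover (800x600 pixels) are the small one at (510,267), the middle one at (470,332) and the large one at (532,412). I choose the middle one; its lip end is at about (483,304), away from the robot. Next is a close crop to check that.

```bash
python3 - <<'E'
from h import *
import pickle
d=pickle.load(open('d0.pkl','rb'))
t=d['top']['color'];s=d['scene']['color']
def crop(im,x,y,w,h,W,H): return cv2.resize(im[y:y+h,x:x+w],(W,H),interpolation=cv2.INTER_CUBIC)
A=crop(t,168,138,80,96,400,480)   # x5
B=crop(t,276,150,80,96,400,480)   # x5
cv2.imwrite('pics/c.png',np.hstack([A,B]))
c=d['top']
# bright low-saturation blobs
hsv=cv2.cvtColor(t,cv2.COLOR_BGR2HSV); m=((hsv[...,1]<60)&(hsv[...,2]>110)).astype(np.uint8)
n,l,st,ce=cv2.connectedComponentsWithStats(m)
for i in range(1,n):
    if 150<st[i,4]<6000 and st[i,1]>130 and st[i,1]<300:
        ys,xs=np.where(l==i); r=cv2.minAreaRect(np.c_[xs,ys].astype(np.float32)); b=cv2.boxPoints(r)
        print(i,st[i],np.round(ce[i],1)); z=0.008 if st[i,0]>280 else .068
        print(np.round([onz(c,u,v,z)[:2] for u,v in b],3).tolist())
E
```

```text
8 [ 172  146   73   82 4984] [210.2 185.6]
[[0.443, 0.283], [0.727, 0.273], [0.715, 0.028], [0.431, 0.042]]
9 [311 157  29  28 456] [324.9 170.8]
[[0.636, -0.211], [0.702, -0.29], [0.651, -0.332], [0.586, -0.254]]
10 [ 444  156   59   44 2446] [472.9 177.4]
[[0.71, -0.749], [0.717, -1.01], [0.543, -1.001], [0.542, -0.744]]
11 [ 13 160  35  28 631] [ 32.6 173. ]
[[0.644, 0.9], [0.677, 0.769], [0.58, 0.735], [0.547, 0.864]]
17 [368 166  14  18 162] [374.7 176.5]
[[0.665, -0.439], [0.666, -0.49], [0.601, -0.489], [0.6, -0.438]]
24 [284 193  34  40 821] [300.7 212.1]
[[0.447, -0.115], [0.569, -0.169], [0.534, -0.249], [0.412, -0.195]]
25 [ 318  236   43   57 1584] [338.8 263.9]
[[0.376, -0.239], [0.408, -0.36], [0.223, -0.411], [0.193, -0.29]]
32 [ 444  287   68   73 1461] [487.5 320.9]
[[0.051, -0.745], [0.192, -0.999], [0.021, -1.137], [-0.117, -0.869]]
```

View pics/c.png

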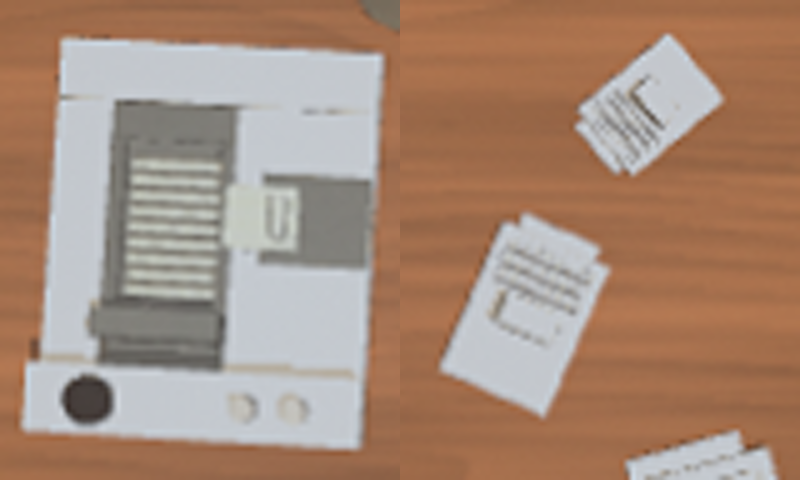

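The crop confirms the choice: the middle cover measures 133 x 87 mm including its lip, and the lip points away from the robot. The pump bay shows the rim at the far end and the end wall on the robot's side. Moving to look into the bay from close by.

```bash
python3 -m pendant '{"slide":[[0,0,-0.28],[0,0,-0.28],[0,0,-0.28],[0,0,-0.28],[0,0,-0.28],[0,0,-0.28],[0.3,-0.9,0],[0.3,-0.98,0],[0.3,-0.98,0],[0.3,-0.98,0]],"rotation":[[0,0,0.91],[0,0,0.91],[0,0,0.91],[0,0,0.91],[0,0,0.91],[0,0,0.91],[0,0,0],[0,0,0],[0,0,0],[0,0,0]],"jaw":[0.3,0.3,0.3,0.3,0.3,0.3,0.3,0.3,0.3,0.3]}'
python3 -m pendant '{"slide":[[0.3,-0.98,0],[0.3,-0.98,0],[0.3,-0.98,0],[0.3,-0.98,0],[0.3,-0.98,0],[0.3,-0.98,0],[0.3,-0.98,0],[0.3,-0.98,0],[0.3,-0.98,0],[0.3,-0.98,0]],"rotation":[[0,0,0],[0,0,0],[0,0,0],[0,0,0],[0,0,0],[0,0,0],[0,0,0],[0,0,0],[0,0,0],[0,0,0]],"jaw":[0.3,0.3,0.3,0.3,0.3,0.3,0.3,0.3,0.3,0.3]}'
python3 -m pendant '{"slide":[[0.3,-0.98,0],[0.3,-0.98,0],[0.3,-0.98,0],[0.3,-0.98,0],[0.3,-0.98,0],[0.3,-0.98,0],[0.3,-0.98,0],[0.3,-0.98,0],[0.3,-0.98,0],[0.3,-0.98,0],[0,0,0]],"rotation":[[0,0,0]],"jaw":[0.3]}' | head -3
python3 -m pendant '{"slide":[[0.3,-0.98,0],[0.3,-0.98,0],[0.3,-0.98,0],[0.3,-0.98,0],[0.3,-0.98,0],[0.3,-0.98,0],[0.3,-0.98,0],[0.3,-0.98,0],[0.3,-0.9,0],[0,0,0]],"rotation":[[0,0,0],[0,0,0],[0,0,0],[0,0,0],[0,0,0],[0,0,0],[0,0,0],[0,0,0],[0,0,0],[0,0,0]],"jaw":[0.3,0.3,0.3,0.3,0.3,0.3,0.3,0.3,0.3,0.3]}'
python3 - <<'E'
from h import *
import pickle
c=cam('wrist'); pickle.dump(c,open('w1.pkl','wb'))
cv2.imwrite('pics/w1.png',cv2.resize(c['color'],(800,600),interpolation=cv2.INTER_CUBIC))
print(c['o'],readout.get_state()['eef_pos'],rot(readout.get_state()['eef_rot']).as_matrix()[:,0])
E
```

```text
time_s: 0.98
eef_pos: [0.2784, -0.4636, 0.2465]
eef_rot: [-0.0, 1.0, -0.024, -0.0]
ft_force: [1.0, 0.1, 0.8]
opening: 0.0308
grip_force: 0.0
time_s: 1.82
eef_pos: [0.3825, -0.1742, 0.2469]
eef_rot: [-0.0, 1.0, -0.024, 0.0]
ft_force: [0.2, -0.1, 0.3]
opening: 0.031
grip_force: 0.0
time_s: 2.65
eef_pos: [0.4774, 0.086, 0.2469]
eef_rot: [-0.001, 1.0, -0.022, 0.001]
ft_force: [-0.5, 0.4, 0.3]
opening: 0.0311
grip_force: 0.0
[0.54687089 0.08308338 0.43479567] [0.47635772 0.08423855 0.24663081] [ 9.99004159e-01 -4.46167385e-02 -1.90192174e-04]schema error: expected 11 entries
```

View pics/w1.png

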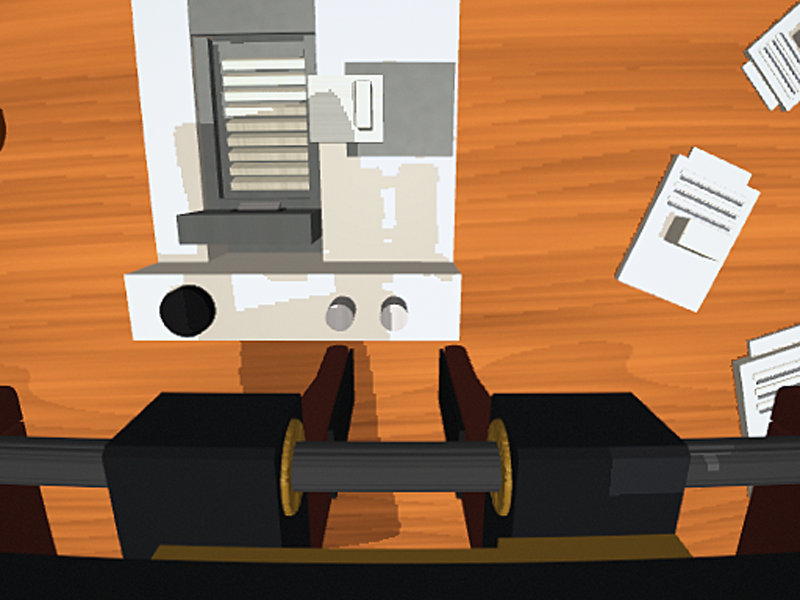

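The wrist picture shows, in 800x600 pixels:
- Rim edge at about (262,36).
- Gate plate at x 308-383, y 72-143, with its tab top at about (364,104).
- Catch tongue at about (262,207).
- Cover at about (690,230).

I cast these pixels into world points.

```bash
python3 - <<'E'
from h import *
import pickle
c=pickle.load(open('w1.pkl','rb'))
def P(u,v,z): return np.round(onz(c,u/1.5625,v/1.5625,z),4)[:2]
for n,u,v,z in [('rimL',195,35,.068),('rimR',315,35,.068),('tabtop',364,104,.0985),('tabT',364,78,.0985),('tabB',364,130,.0985),('gateTL',308,73,.0745),('gateBL',310,142,.0745),('gateTR',383,74,.0745),
 ('deckR0',459,5,.068),('deckR1',455,260,.068),('bayR0',316,5,.068),('bayR1',322,258,.068),('bayL0',188,5,.068),('wallfrontL',178,212,.116),('wallfrontR',321,210,.116),('wallbackL',180,243,.116),('conL',133,340,.116),('conR',461,340,.116),
 ('cov TLlip',690,147,.003),('covlipR',752,178,.003),('covR',760,190,.008),('covBR',697,311,.008),('covBL',617,279,.008),('covTL',679,156,.008)]: print(n,P(u,v,z))
g=cv2.cvtColor(c['color'],cv2.COLOR_BGR2GRAY)
print(g[14:36,150:185:6].T)
E
```

```text
rimL [0.6508 0.2201]
rimR [0.6454 0.1352]
tabtop [0.5935 0.1019]
tabT [0.6095 0.1009]
tabB [0.5771 0.1028]
gateTL [0.6193 0.141 ]
gateBL [0.5729 0.1434]
gateTR [0.616  0.0889]
deckR0 [0.6602 0.0342]
deckR1 [0.4814 0.0403]
bayR0 [0.6647 0.133 ]
bayR1 [0.4875 0.1427]
bayL0 [0.6707 0.2227]
wallfrontL [0.5306 0.228 ]
wallfrontR [0.527  0.1329]
wallbackL [0.5101 0.2298]
conL [0.4431 0.2752]
conR [0.4331 0.0424]
cov TLlip [ 0.5618 -0.1762]
covlipR [ 0.5337 -0.2373]
covR [ 0.5232 -0.2426]
covBR [ 0.4125 -0.1955]
covBL [ 0.4468 -0.1155]
covTL [ 0.5543 -0.1639]
[[138 138 137 138 139 141 141  98  70 101 100  97  96  91 142 148 144 144
  145 145 145 145]
 [137 137 139 141 141 142 136  88  77  99  96  96  91 146 146 143 144 143
  143 143 142 143]
 [140 139 143 140 141 145 135  77  84 100  98  99  90 151 145 141 143 144
  142 143 145 146]
 [137 139 139 138 139 145 130  62  95 102 101  99  99 155 151 147 147 147
  147 146 146 144]
 [140 142 142 141 142 146 130  51 100 100  98  93 104 154 147 146 146 145
  146 145 145 143]
 [140 139 139 140 140 149 126  39 106 100  99  95 114 151 148 149 149 148
  147 146 145 145]]
```

Results: the carrier rim edge is at about x=0.650, y=0.178, the gate tab at (0.593, 0.102), and the pump's lip direction is yaw about -2.9°. Next, pinch the gate tab.

```bash
python3 -m pendant '{"slide":[[0.97,-0.19,0],[0.97,-0.19,0.3],[0.97,-0.19,0.6],[0.96,-0.2,0.7],[0,0,0.9],[0,0,0.9],[0,0,0.9],[0,0,0.7],[0,0,0.5],[0,0,0]],"rotation":[[0,0,0],[0,0,0],[0,0,0],[0,0,0],[0,0,0],[0,0,0],[0,0,0],[0,0,0],[0,0,0],[0,0,0]],"jaw":[0.3,0.3,0.3,0.3,0.3,0.3,0.3,0.3,0.3,0.3]}'
python3 -m pendant '{"slide":[[0,0,0],[0,0,0],[0,0,0],[0,0,0]],"rotation":[[0,0,0],[0,0,0],[0,0,0],[0,0,0]],"jaw":[1,1,1,1]}' 10
python3 -c "
from h import *
print(readout.get_state()['eef_pos'])
cv2.imwrite('pics/s2.png',cam('scene')['color'])"
```

```text
time_s: 3.53
eef_pos: [0.5899, 0.0983, 0.0784]
eef_rot: [0.001, 1.0, -0.024, -0.003]
ft_force: [-0.5, 0.7, 0.4]
opening: 0.0305
grip_force: 0.0
time_s: 3.87
eef_pos: [0.5939, 0.0998, 0.0833]
eef_rot: [-0.0, 1.0, -0.024, 0.001]
ft_force: [-0.4, -0.7, 0.5]
opening: 0.0077
grip_force: 0.0
[0.59389707 0.09983237 0.08331256]
```

```bash
python3 -m pendant '{"slide":[[0,0,0]],"rotation":[[0,0,0]],"jaw":[1]}' 10
python3 - <<'E'
from h import *
c=cam('scene');t=cam('wrist')
u,v=map(int,proj(c,[.593,.1,.08])); u2,v2=map(int,proj(t,[.593,.1,.08]))
a=cv2.resize(c['color'][v-50:v+50,u-50:u+50],(500,500),interpolation=cv2.INTER_CUBIC)
w=t['color'];print(u2,v2)
cv2.imwrite('pics/s3.png',np.hstack([a,cv2.resize(w[100:350,181:331],(300,500))]))
E
```

```text
time_s: 4.0
eef_pos: [0.5935, 0.0999, 0.0828]
eef_rot: [-0.0, 1.0, -0.024, 0.001]
ft_force: [-0.6, 0.5, 0.5]
opening: 0.0007
grip_force: 0.0
253 221
```

View pics/s3.png

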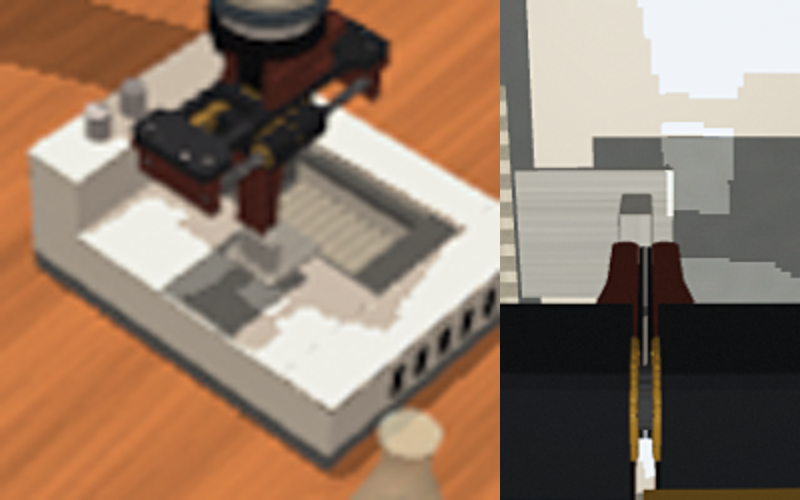

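```bash
python3 - <<'E'
from h import *
t=cam('wrist'); c=cam('scene')
print('tcp',proj(t,readout.get_state()['eef_pos']),t['o'])
for u,v,z in [(247.5,206,.0985),(247.5,197.5,.0745),(241,206,.0985),(256,206,.0985),(266,185,.0745),(188,185,.0745)]: print(np.round(onz(t,u,v,z),4))
u,v=map(int,proj(c,[.593,.1,.08]))
x=u-50+265/5;y=v-50+245/5; print(np.round(onz(c,x,y,.0985),4))
E
```

```text
tcp (np.float64(253.60133370583264), np.float64(222.89086734413698)) [0.66271728 0.09702923 0.27024879]
[0.6098 0.1027 0.0985]
[0.6082 0.1032 0.0745]
[0.61   0.1065 0.0985]
[0.6095 0.0978 0.0985]
[0.6161 0.0907 0.0745]
[0.6186 0.1417 0.0745]
[0.6063 0.0959 0.0985]
```

```bash
python3 - <<'E'
from h import *
import pickle
c=cam('scene');t=cam('wrist')
u,v=map(int,proj(c,[.593,.1,.08]))
a=cv2.resize(c['color'][v-20:v+20,u-20:u+20],(400,400),interpolation=cv2.INTER_CUBIC)
b=cv2.resize(t['color'][180:240,220:280],(400,400),interpolation=cv2.INTER_CUBIC)
cv2.imwrite('pics/s4.png',np.hstack([a,b])); print(u,v)
d=pickle.load(open('d0.pkl','rb'))
print(onz(d['top'],168+282/5,138+217/5,.0985))
E
```

```text
280 183
[0.59184919 0.09715773 0.0985    ]
```

View pics/s4.png

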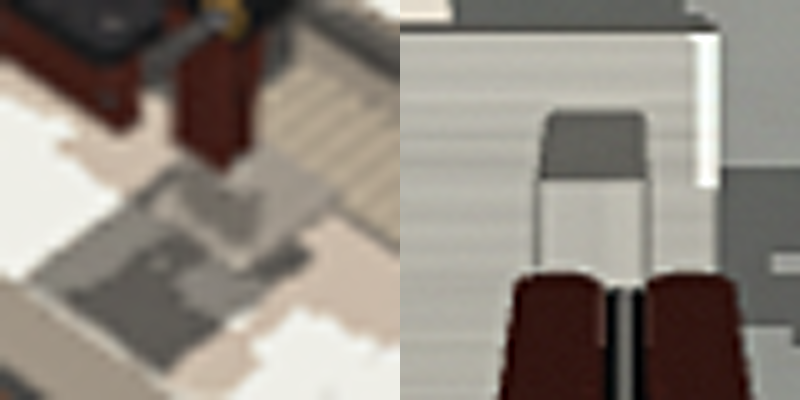

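```bash
python3 - <<'E'
from h import *
import pickle
d=pickle.load(open('d0.pkl','rb'));s=d['scene']
u,v=map(int,proj(s,[.593,.1,.08])); print(u,v, 'exp tab top',proj(s,[.5935,.1019,.0985]),'foot',proj(s,[.5935,.1019,.0745]))
w=pickle.load(open('w1.pkl','rb')); 
print('wrist exp top corners',[np.round(proj(w,[.5935+a*.015,.1019+b*.005,z]),1) for a in(1,-1) for b in (1,-1) for z in (.0985,.0745)])
a=cv2.resize(s['color'][v-25:v+15,u-20:u+20],(400,400),interpolation=cv2.INTER_CUBIC)
b=cv2.resize(w['color'][40:100,190:250],(400,400),interpolation=cv2.INTER_CUBIC)
cv2.imwrite('pics/s5.png',np.hstack([a,b]))
E
```

```text
280 183 exp tab top (np.float64(281.1773141627), np.float64(179.3092003985874)) foot (np.float64(280.91511208159034), np.float64(184.34264399948754))
wrist exp top corners [array([227.2,  51.3]), array([229. ,  55.5]), array([237. ,  50.8]), array([238.1,  55. ]), array([229.,  82.]), array([230.6,  84. ]), array([238.6,  81.5]), array([239.6,  83.6])]
```

View pics/s5.png

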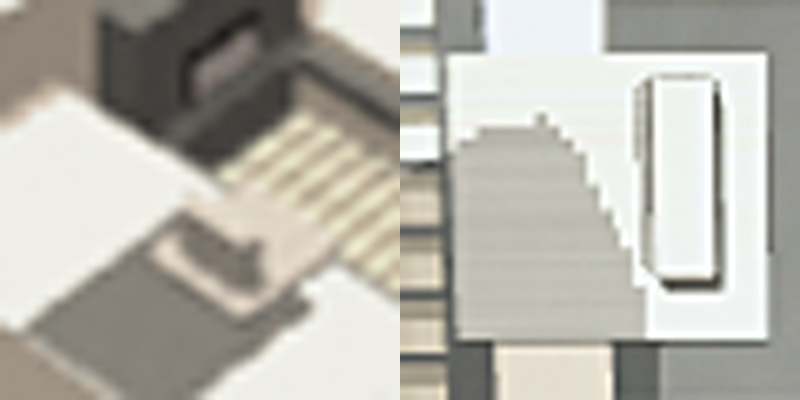

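The fingertips look as if they are over the tab, not around it. A small downward probe will show whether they are resting on it.

```bash
python3 -m pendant '{"slide":[[0,0,0.05],[0,0,0.05],[0,0,0]],"rotation":[[0,0,0],[0,0,0],[0,0,0]],"jaw":[1,1,1]}' 10; python3 -c "
from h import *
s=readout.get_state();print(s['eef_pos'],s['ft_force'])"
```

```text
time_s: 4.55
eef_pos: [0.5927, 0.0998, 0.0785]
eef_rot: [0.0, 1.0, -0.024, -0.0]
ft_force: [-0.5, 0.7, 0.6]
opening: 0.0003
grip_force: 0.0
[0.59270661 0.0998435  0.07846008] [-0.49201358  0.73632319  0.59101368]
```

```bash
python3 -m pendant '{"slide":[[0,0,0.05],[0,0,0.05],[0,0,0]],"rotation":[[0,0,0],[0,0,0],[0,0,0]],"jaw":[1,1,1]}' 10; python3 - <<'E'
from h import *
t=cam('wrist');s=readout.get_state();print(s['eef_pos'],s['ft_force'],t['o'],proj(t,s['eef_pos']))
b=cv2.resize(t['color'][170:250,210:290],(400,400),interpolation=cv2.INTER_CUBIC)
c=cam('scene');u,v=map(int,proj(c,[.593,.1,.08]));a=cv2.resize(c['color'][v-25:v+25,u-25:u+25],(400,400),interpolation=cv2.INTER_CUBIC)
cv2.imwrite('pics/s6.png',np.hstack([a,b]))
E
```

```text
time_s: 4.8
eef_pos: [0.5928, 0.0998, 0.0755]
eef_rot: [0.0, 1.0, -0.024, -0.0]
ft_force: [0.0, 0.1, -0.2]
opening: 0.0004
grip_force: 0.0
[0.59279009 0.09985241 0.07560323] [-0.43693031 -0.67911016 -0.19577168] [0.66250168 0.09694306 0.26324467] (np.float64(253.53772447375263), np.float64(222.84766977980433))
```

View pics/s6.png

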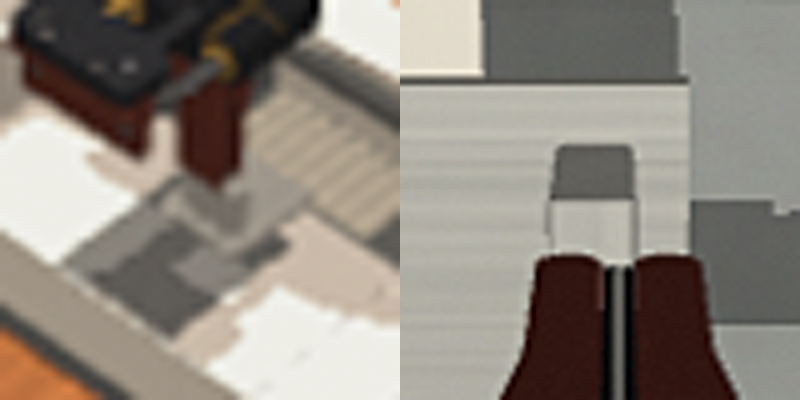

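```bash
for i in 1; do python3 -m pendant '{"slide":[[0,0,0.05],[0,0,0.05],[0,0,0]],"rotation":[[0,0,0],[0,0,0],[0,0,0]],"jaw":[1,1,1]}' 10 | grep -E "pos|ft"; done
python3 -m pendant '{"slide":[[0,0,0.05],[0,0,0.05],[0,0,0]],"rotation":[[0,0,0],[0,0,0],[0,0,0]],"jaw":[1,1,1]}' 10| grep -E "pos|ft"
```

```text
eef_pos: [0.5931, 0.0999, 0.0728]
ft_force: [-0.5, -0.1, -0.2]
eef_pos: [0.5933, 0.1, 0.0723]
ft_force: [-6.9, -0.9, 21.6]
```

```bash
python3 -m pendant '{"slide":[[0,0,-0.15],[0,0,0]],"rotation":[[0,0,0],[0,0,0]],"jaw":[1,1]}' | grep -E "pos|ft"
python3 - <<'E'
from h import *
import pickle
d=pickle.load(open('d0.pkl','rb'));s=d['scene'];t=d['top']
print('knob',tri((t,185.6,218),(s,277.1,139.5)))
w=pickle.load(open('w1.pkl','rb'))
g=lambda x:(x+.5)/1.5625-.5
print('gate corner (near -y +x) w1/scene', onz(w,245,48,.0745))
# gate plate far corner(-y,+x): wrist crop (768,52)->, scene crop (248,318)
print(tri((w,190+368/6.67,40+52/6.67),(s,260+24.8,158+31.5)))
print('cover rear-right corner',tri((w,g(697),g(311)),(s,g(288),g(343))), tri((w,g(617),g(279)),(s,g(330),g(333))))
q=cam('wrist'); print(q['o'],readout.get_state()['eef_pos'],proj(q,[.5935,.1019,.0985]))
E
```

```text
eef_pos: [0.5936, 0.1, 0.0754]
ft_force: [0.8, 0.2, 0.7]
knob [0.46629179 0.22694949 0.12670928]
gate corner (near -y +x) w1/scene [0.61535201 0.0890165  0.0745    ]
[0.61727198 0.09035227 0.07372605]
cover rear-right corner [ 0.41496083 -0.1925485   0.01075607] [ 0.45353315 -0.11147984  0.0073588 ]
[0.66294031 0.09703249 0.26327787] [0.59335141 0.09991038 0.07478124] (np.float64(250.32731078412985), np.float64(237.13631928801078))
```

Heights check out by triangulation (gate plate at 0.074), so the real fingertips seem to sit about 25 mm behind the reported TCP. I'll test that with the fingers open around the tab.

```bash
python3 -m pendant '{"slide":[[0,-0.06,-0.15],[0,0,0],[0,0,0],[0,0,0.15],[0,0,0.1],[0,0,0]],"rotation":[[0,0,0],[0,0,0],[0,0,0],[0,0,0],[0,0,0],[0,0,0]],"jaw":[0.3,0.3,0.3,0.3,0.3,0.3]}' 6
python3 -m pendant '{"slide":[[0,0,0.05],[0,0,0.05],[0,0,0]],"rotation":[[0,0,0],[0,0,0],[0,0,0]],"jaw":[0.3,0.3,0.3]}' 6
```

```text
time_s: 6.12
eef_pos: [0.5923, 0.1015, 0.0703]
eef_rot: [0.0, 1.0, -0.024, -0.001]
ft_force: [-0.2, 0.1, 0.1]
opening: 0.0305
grip_force: 0.0
time_s: 6.37
eef_pos: [0.5929, 0.1016, 0.068]
eef_rot: [0.0, 1.0, -0.024, -0.0]
ft_force: [-0.7, 0.7, -1.1]
opening: 0.0304
grip_force: 0.0
```

```bash
python3 -m pendant '{"slide":[[0,0,0.2],[0,0,0.15],[0,0,0],[0,0,0],[0,0,0],[0,0,0],[0,0,0]],"rotation":[[0,0,0],[0,0,0],[0,0,0],[0,0,0],[0,0,0],[0,0,0],[0,0,0]],"jaw":[0.3,0.3,0.3,1,1,1,1]}' 8
```

```text
time_s: 6.95
eef_pos: [0.5932, 0.1018, 0.058]
eef_rot: [-0.0, 1.0, -0.024, 0.0]
ft_force: [0.6, 0.3, -0.8]
opening: 0.0101
grip_force: 8.0
```

Gripped: the opening is 10.1 mm. The real tips are about 26 mm behind the reported TCP, so I'll apply that offset from here on. Now slide the gate aside.

```bash
python3 -m pendant '{"slide":[[0,0.2,0],[0,0.2,0],[0,0.2,0],[0,0.15,0],[0,0,0]],"rotation":[[0,0,0],[0,0,0],[0,0,0],[0,0,0],[0,0,0]],"jaw":[1,1,1,1,1]}' 12 | grep -E "pos|ft|grip"
python3 -m pendant '{"slide":[[0,0.05,0],[0,0.05,0],[0,0,0]],"rotation":[[0,0,0],[0,0,0],[0,0,0]],"jaw":[1,1,1]}' | grep -E "pos|ft|open|grip"
```

```text
eef_pos: [0.5922, 0.0794, 0.058]
ft_force: [1.0, 7.8, -1.6]
grip_force: 12.0
eef_pos: [0.5922, 0.0793, 0.0579]
ft_force: [0.2, 19.0, -3.4]
opening: 0.0098
grip_force: 12.0
```

The gate reached its stop at y=0.0794, which means it shuts at about y=0.109. Release, lift, and go to the cover.

```bash
python3 -m pendant '{"slide":[[0,-0.15,0],[0,0,0],[0,0,0],[0,0,-0.9],[0,0,-0.9],[0,0,-0.9],[-0.35,0.97,-0.9],[-0.36,0.98,0],[-0.36,0.98,0],[-0.36,0.98,0]],"rotation":[[0,0,0],[0,0,0],[0,0,0],[0,0,0],[0,0,0],[0,0,0],[0,0,0],[0,0,0],[0,0,0],[0,0,0]],"jaw":[1,0.3,0.3,0.3,0.3,0,-0.6,-0.6,-0.6,-0.6]}' | grep -E "pos|ft"
python3 -m pendant '{"slide":[[-0.36,0.98,0],[-0.36,0.98,0],[-0.36,0.98,0],[-0.36,0.98,0],[-0.36,0.98,0],[0,0,0.8],[0,0,0.8],[0,0,0.8],[0,0,0.8],[0,0,0]],"rotation":[[0,0,0],[0,0,0],[0,0,0],[0,0,0],[0,0,0.92],[0,0,0.92],[0,0,0.92],[0,0,0.92],[0,0,0.92],[0,0,0]],"jaw":[-0.6,-0.6,-0.6,-0.6,-0.6,-0.6,-0.6,-0.6,-0.6,-0.6]}'
python3 - <<'E'
from h import *
w=cam('wrist'); s=readout.get_state(); Rm=rot(s['eef_rot']).as_matrix(); print(s['eef_pos'],Rm[:,0])
cv2.imwrite('pics/w7.png',cv2.resize(w['color'],(800,600),interpolation=cv2.INTER_CUBIC)); import pickle; pickle.dump((w,s),open('w7.pkl','wb'))
E
```

```text
eef_pos: [0.543, -0.0362, 0.1667]
ft_force: [-0.4, 0.2, 0.4]
time_s: 9.28
eef_pos: [0.4792, -0.1783, 0.0663]
eef_rot: [-0.0, 0.978, -0.208, -0.004]
ft_force: [-0.9, 0.4, -0.7]
opening: 0.0701
grip_force: 0.0
[ 0.48037969 -0.17854451  0.06820019] [ 0.91492893 -0.40358293 -0.00508652]
```

View pics/w7.png

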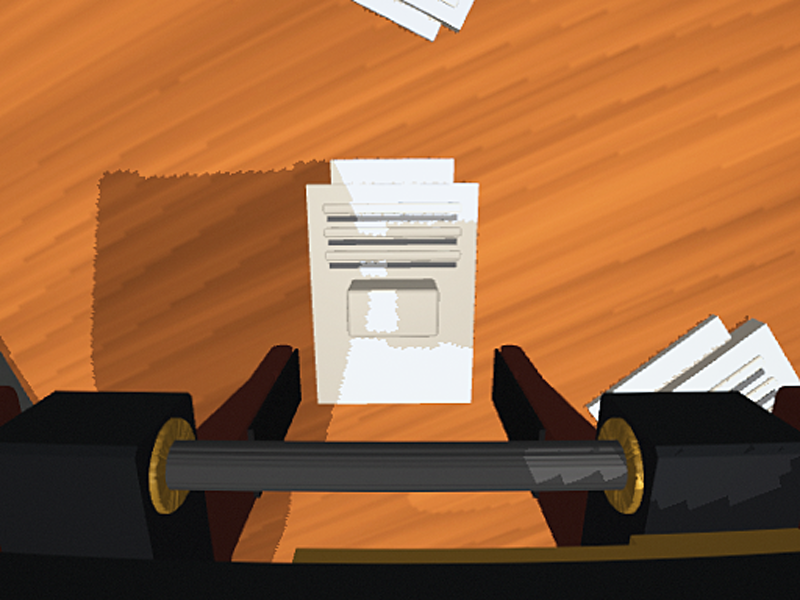

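The cover sits straight between the fingers. The block top corners are at about (350,290), (437,290), (438,335) and (348,337).

```bash
python3 - <<'E'
from h import *
import pickle
w,s=pickle.load(open('w7.pkl','rb')); g=lambda x:(x+.5)/1.5625-.5
P=np.array([onz(w,g(u),g(v),.034) for u,v in [(350,290),(437,290),(438,335),(348,337)]]); print(P.round(4))
F=np.array([onz(w,g(u),g(v),.008) for u,v in [(307,185),(478,184),(472,403),(317,403)]]);print(F.round(4), F.mean(0))
f=(F[0]+F[1]-F[2]-F[3])/2; print('yaw',np.degrees(np.arctan2(f[1],f[0])),np.linalg.norm(f))
Rm=rot(s['eef_rot']).as_matrix(); x=Rm[:,0]; print('tool yaw',np.degrees(np.arctan2(x[1],x[0])))
for C in (P.mean(0),F.mean(0)): print('shift tool',Rm.T@(C-s['eef_pos']))
E
```

```text
[[ 0.5034 -0.1655  0.034 ]
 [ 0.4868 -0.2028  0.034 ]
 [ 0.466  -0.1946  0.034 ]
 [ 0.4828 -0.1546  0.034 ]]
[[ 0.5561 -0.1642  0.008 ]
 [ 0.5218 -0.2421  0.008 ]
 [ 0.4115 -0.1951  0.008 ]
 [ 0.4471 -0.1154  0.008 ]] [ 0.48410388 -0.17918438  0.008     ]
yaw -23.60753953894643 0.11963077029554815
tool yaw -23.802683458015714
shift tool [ 0.00449178 -0.00101568  0.03417737]
shift tool [ 0.00397182 -0.00094208  0.06018039]
```

```bash
python3 -m pendant '{"slide":[[0.14,-0.03,0.6],[0,0,0.8],[0,0,0.8],[0,0,0.45],[0,0,0],[0,0,0],[0,0,0],[0,0,0],[0,0,0]],"rotation":[[0,0,0],[0,0,0],[0,0,0],[0,0,0],[0,0,0],[0,0,0],[0,0,0],[0,0,0],[0,0,0]],"jaw":[-0.6,-0.6,-0.6,-0.6,-0.6,1,1,1,1]}' 30
```

```text
time_s: 10.08
eef_pos: [0.4878, -0.18, -0.0082]
eef_rot: [0.0, 0.978, -0.206, 0.001]
ft_force: [-0.4, 0.6, 0.1]
opening: 0.0473
grip_force: 0.0
```

```bash
python3 -m pendant '{"slide":[[0,0,0],[0,0,0],[0,0,0],[0,0,-0.5],[0,0,-0.7],[0,0,0]],"rotation":[[0,0,0],[0,0,0],[0,0,0],[0,0,0],[0,0,0],[0,0,0]],"jaw":[1,1,1,1,1,1]}' 30
python3 - <<'E'
from h import *
print(readout.get_state()['eef_pos'])
w=cam('wrist'); cv2.imwrite('pics/w8.png',cv2.resize(w['color'],(800,600)))
E
```

```text
time_s: 10.58
eef_pos: [0.4887, -0.1803, 0.0292]
eef_rot: [0.0, 0.978, -0.206, 0.002]
ft_force: [1.8, -0.2, -1.8]
opening: 0.0437
grip_force: 30.0
[ 0.48868281 -0.18026509  0.02920217]
```

Gripped with the cover lifted (44 mm opening, about 1.8 N of weight). Carrying it over the bay at a safe height, turning to the pump's yaw.

```bash
python3 -m pendant '{"slide":[[0,0,-0.9],[0,0,-0.9],[0,0,-0.9],[0,0,-0.9],[0,0,-0.9],[0.17,-0.94,0],[0.17,-0.94,0],[0.17,-0.94,0],[0.17,-0.94,0],[0.17,-0.94,0]],"rotation":[[0,0,-0.91],[0,0,-0.91],[0,0,-0.91],[0,0,-0.91],[0,0,-0.91],[0,0,0],[0,0,0],[0,0,0],[0,0,0],[0,0,0]],"jaw":[1,1,1,1,1,1,1,1,1,1]}' | grep -E "pos|ft"
python3 -m pendant '{"slide":[[0.17,-0.94,0],[0.17,-0.94,0],[0.17,-0.94,0],[0.17,-0.94,0],[0.17,-0.94,0],[0.17,-0.94,0],[0.17,-0.94,0],[0.17,-0.94,0],[0,0,0],[0,0,0]],"rotation":[[0,0,0],[0,0,0],[0,0,0],[0,0,0],[0,0,0],[0,0,0],[0,0,0],[0,0,0],[0,0,0],[0,0,0]],"jaw":[1,1,1,1,1,1,1,1,1,1]}'
python3 - <<'E'
from h import *
import pickle
s=readout.get_state(); w=cam('wrist'); Rm=rot(s['eef_rot']).as_matrix(); print(s['eef_pos'],Rm[:,0])
pickle.dump((w,s),open('w9.pkl','wb'))
cv2.imwrite('pics/w9.png',cv2.resize(w['color'],(800,600),interpolation=cv2.INTER_CUBIC))
E
```

```text
eef_pos: [0.5192, -0.0388, 0.1605]
ft_force: [0.2, -0.6, -1.6]
time_s: 12.3
eef_pos: [0.5715, 0.1842, 0.1601]
eef_rot: [0.0, 1.0, -0.025, -0.001]
ft_force: [0.9, -0.9, -1.4]
opening: 0.0437
grip_force: 30.0
[0.57152368 0.18421468 0.16008709] [ 0.99877826 -0.04939601 -0.00141846]
```

View pics/w9.png

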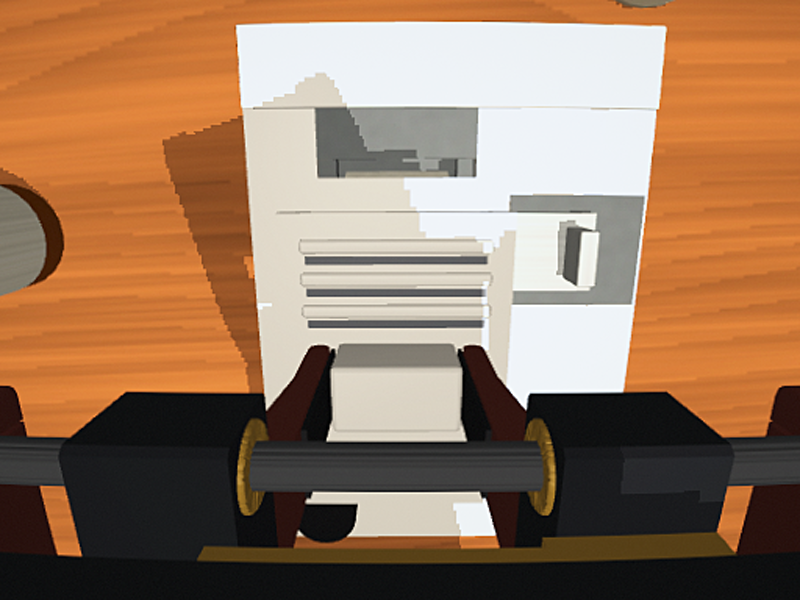

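The picture shows the held cover squarely aligned:
- Lip front edge at row about 178 and plate front edge at row about 212.
- The bay beyond, between columns 317 and 477.
- Rim edge at row about 158.
- Gate aside at (577,258).

From here I'll work from numbers only.

```bash
python3 - <<'E'
from h import *
import pickle
w,s=pickle.load(open('w9.pkl','rb')); g=lambda x:(x+.5)/1.5625-.5
p=s['eef_pos'];Rm=rot(s['eef_rot']).as_matrix()
gr=cv2.cvtColor(w['color'],cv2.COLOR_BGR2GRAY)
for c in (225,250,280,295): print(c,gr[64:142,c].tolist())
def T(u,v,z): return np.round(Rm.T@(onz(w,g(u),g(v),z)-p),4)
print('plate front',T(392,212,p[2]+.0185),'lip',T(392,178,p[2]+.0135))
print('platecorners',T(277,212,p[2]+.0185),'blockfront',T(337,345,p[2]+.0105+.034),T(457,345,p[2]+.0445))
for n,u,v in [('bayL',317,130),('bayR',477,130),('rim',400,158),('rimfar',400,107)]: print(n,onz(w,g(u),g(v),.068).round(4))
E
```

```text
225 [243, 242, 244, 251, 204, 136, 149, 150, 153, 156, 161, 112, 97, 100, 101, 101, 102, 100, 101, 103, 101, 101, 101, 101, 103, 101, 101, 101, 101, 101, 102, 101, 101, 102, 105, 103, 104, 98, 94, 107, 105, 105, 107, 105, 103, 115, 146, 153, 144, 172, 215, 227, 224, 224, 223, 224, 223, 223, 222, 223, 223, 223, 223, 224, 223, 224, 222, 222, 223, 224, 226, 179, 214, 225, 222, 221, 222, 223]
250 [242, 243, 244, 252, 186, 133, 150, 149, 150, 149, 149, 150, 150, 150, 151, 150, 150, 149, 149, 150, 148, 149, 150, 148, 151, 149, 148, 147, 151, 150, 155, 143, 97, 103, 104, 104, 105, 105, 107, 106, 107, 105, 105, 104, 101, 126, 155, 153, 147, 175, 218, 226, 223, 223, 223, 224, 224, 222, 224, 223, 223, 222, 223, 224, 222, 222, 223, 223, 223, 224, 231, 155, 214, 226, 221, 221, 222, 222]
280 [243, 243, 245, 252, 178, 119, 150, 150, 149, 150, 148, 148, 149, 151, 151, 153, 152, 151, 151, 153, 153, 154, 151, 152, 153, 152, 153, 155, 154, 153, 153, 153, 152, 152, 154, 157, 144, 136, 155, 138, 139, 139, 140, 141, 119, 119, 151, 155, 147, 181, 240, 247, 244, 243, 243, 243, 243, 243, 243, 243, 243, 243, 243, 243, 243, 243, 243, 243, 243, 245, 251, 171, 239, 246, 244, 243, 243, 244]
295 [243, 242, 244, 250, 204, 129, 152, 150, 150, 151, 150, 152, 153, 153, 152, 153, 154, 153, 154, 153, 152, 153, 152, 153, 152, 154, 153, 151, 154, 154, 154, 154, 153, 152, 154, 155, 147, 131, 157, 154, 152, 154, 152, 153, 153, 153, 154, 153, 144, 203, 245, 245, 244, 243, 243, 243, 243, 243, 243, 243, 243, 243, 243, 243, 243, 243, 243, 243, 243, 245, 251, 177, 235, 246, 244, 243, 243, 244]
plate front [ 0.0572 -0.0016 -0.0186] lip [ 0.0686 -0.0016 -0.0136]
platecorners [ 0.0573 -0.0417 -0.0186] blockfront [ 0.0177 -0.0189 -0.0445] [ 0.0177  0.019  -0.0445]
bayL [0.6675 0.2233 0.068 ]
bayR [0.6631 0.1348 0.068 ]
rim [0.6501 0.1781 0.068 ]
rimfar [0.6771 0.1768 0.068 ]
```

```bash
cat > ins.py <<'E'
from h import *
# pump frame helpers: F along lip direction from true rim edge, L lateral (tool +y), Z
f=np.array([.9988,-.0495]); rim=np.array([.6505,.1795])
def rep():
    s=readout.get_state(); Rm=rot(s['eef_rot']).as_matrix(); p=s['eef_pos']
    def W(a,d): return p+Rm@np.array([a,0,d])
    def fl(q): r=q[:2]-rim; return np.round(1000*np.array([r@f, r@[-.0495,-.9988], q[2]]),1)
    th=np.degrees(np.arctan2(-Rm[2,0],np.hypot(Rm[0,0],Rm[1,0]))); x=Rm[:,0]
    print('t',s['time_s'],'tilt %.1f yaw %.1f roll %.1f'%(th,np.degrees(np.arctan2(x[1],x[0])),np.degrees(np.arcsin(Rm[2,1]))),'TCP',fl(p),'E',fl(W(.0573,-.0105)),'lip',fl(W(.0693,-.0105)),'rear',fl(W(-.0627,-.0105)),'F',np.round(s['ft_force'],1),'M',np.round(s['wrist_torque'],2),'grip',s['opening'].round(4))
rep()
E
python3 -m pendant '{"slide":[[0.31,0.02,0],[0,0,0],[0,0,0],[0,0,0],[0,0,0],[0,0,0],[0,0,0],[0,0,0],[0,0,0]],"rotation":[[0,-0.9,0],[0,-0.9,0],[0,-0.9,0],[0,-0.9,0],[0,-0.9,0],[0,-0.9,0],[0,-0.9,0],[0,-0.9,0],[0,0,0]],"jaw":[1,1,1,1,1,1,1,1,1]}' | grep grip
python3 ins.py
```

```text
grip_force: 30.0Traceback (most recent call last):
  File "ins.py", line 10, in <module>
    rep()
    ~~~^^
  File "ins.py", line 9, in rep
    print('t',s['time_s'],'tilt %.1f yaw %.1f roll %.1f'%(th,np.degrees(np.arctan2(x[1],x[0])),np.degrees(np.arcsin(Rm[2,1]))),'TCP',fl(p),'E',fl(W(.0573,-.0105)),'lip',fl(W(.0693,-.0105)),'rear',fl(W(-.0627,-.0105)),'F',np.round(s['ft_force'],1),'M',np.round(s['wrist_torque'],2),'grip',s['opening'].round(4))
                                                                                                                                                                                                                                                                                                ^^^^^^^^^^^^^^^^^^
AttributeError: 'float' object has no attribute 'round'
```

```bash
sed -i "s/s\['opening'\].round(4)/round(s['opening'],4)/" ins.py; python3 ins.py; python3 -m pendant '{"slide":[[0.5,0,0.77],[0.5,0,0.77],[0,0,0],[0,0,0]],"rotation":[[0,0,0],[0,0,0],[0,0,0],[0,0,0]],"jaw":[1,1,1,1]}' | grep grip;python3 ins.py
```

```text
t 13.1 tilt 33.3 yaw -3.2 roll 0.1 TCP [-68.8   2.9 158.7] E [-15.2   3.2 136. ] lip [ -5.1   3.3 129.4] rear [-115.5    2.6  201.9] F [-1.5  0.1 -2.2] M [ 0.02 -0.39  0.  ] grip 0.0439
grip_force: 30.0
t 13.4333 tilt 33.2 yaw -3.1 roll 0.1 TCP [-70.6   1.9 105.5] E [-16.9   2.1  82.9] lip [-6.9  2.1 76.4] rear [-117.4    1.7  148.6] F [-0.1 -0.7 -1.5] M [-0.04 -0.38 -0.01] grip 0.044
```

```bash
python3 -m pendant '{"slide":[[0.2,-0.035,0.27],[0.19,-0.035,0.27],[0,0,0],[0,0,0]],"rotation":[[0,0,0],[0,0,0],[0,0,0],[0,0,0]],"jaw":[1,1,1,1]}' | grep grip;python3 ins.py
```

```text
grip_force: 30.0
t 13.7667 tilt 33.0 yaw -3.0 roll 0.0 TCP [-68.4  -1.3  86.4] E [-14.6  -1.1  64. ] lip [-4.5 -1.1 57.4] rear [-115.2   -1.4  129.4] F [ 0.1 -0.5 -0.7] M [ 0.02 -0.45  0.02] grip 0.0437
```

```bash
python3 -m pendant '{"slide":[[0.036,0.02,0.056],[0,0,0]],"rotation":[[0,0,0],[0,0,0]],"jaw":[1,1]}' | grep grip;python3 ins.py; python3 -m pendant '{"slide":[[0.036,0,0.056],[0,0,0]],"rotation":[[0,0,0],[0,0,0]],"jaw":[1,1]}' | grep grip;python3 ins.py
```

```text
grip_force: 30.0
t 13.9333 tilt 33.0 yaw -3.0 roll -0.0 TCP [-68.   -0.6  84.6] E [-14.2  -0.5  62.2] lip [-4.2 -0.5 55.7] rear [-114.9   -0.7  127.5] F [ 0.3 -0.1 -2. ] M [ 0.01 -0.41 -0.  ] grip 0.0436
grip_force: 30.0
t 14.1 tilt 33.0 yaw -3.0 roll -0.0 TCP [-68.2  -0.8  83.5] E [-14.4  -0.6  61.1] lip [-4.3 -0.6 54.5] rear [-115.    -0.8  126.4] F [-1.1  1.   3.9] M [-0.04  0.22  0.05] grip 0.0437
```

Contact with the ledges at E z = 61 mm, as expected for 60. The lip is in the slot; now slide towards the rim.

```bash
python3 -m pendant '{"slide":[[0.06,0,-0.06],[0.07,0,-0.045],[0.07,0,-0.045],[0,0,0]],"rotation":[[0,0,0],[0,0,0],[0,0,0],[0,0,0]],"jaw":[1,1,1,1]}' | grep grip;python3 ins.py; python3 -m pendant '{"slide":[[0.05,0,-0.032],[0,0,0]],"rotation":[[0,0,0],[0,0,0]],"jaw":[1,1]}' | grep grip;python3 ins.py
```

```text
grip_force: 30.0
t 14.4333 tilt 33.1 yaw -3.0 roll -0.0 TCP [-60.8  -0.7  83.6] E [-7.  -0.6 61.1] lip [ 3.  -0.5 54.5] rear [-107.6   -0.8  126.6] F [-3.5 -0.6  6. ] M [0.07 0.73 0.03] grip 0.0435
grip_force: 30.0
t 14.6 tilt 33.1 yaw -3.0 roll -0.0 TCP [-59.1  -0.7  83.6] E [-5.4 -0.6 61.1] lip [ 4.7 -0.6 54.6] rear [-106.    -0.8  126.6] F [-3.6 -0.1  6.5] M [0.07 0.77 0.02] grip 0.0438
```

```bash
python3 -m pendant '{"slide":[[0.03,0,-0.03],[0,0,0]],"rotation":[[0,0,0],[0,0,0]],"jaw":[1,1]}' | grep grip;python3 ins.py; python3 -m pendant '{"slide":[[0.04,0,-0.028],[0,0,0]],"rotation":[[0,0,0],[0,0,0]],"jaw":[1,1]}' | grep grip;python3 ins.py
```

```text
grip_force: 30.0
t 14.7667 tilt 33.1 yaw -3.0 roll -0.0 TCP [-57.9  -0.7  83.6] E [-4.1 -0.6 61.2] lip [ 5.9 -0.5 54.6] rear [-104.7   -0.8  126.6] F [-3.8 -0.1  5.6] M [0.02 0.84 0.02] grip 0.0437
grip_force: 30.0
t 14.9333 tilt 33.1 yaw -3.0 roll -0.0 TCP [-56.7  -0.6  83.6] E [-2.9 -0.5 61.1] lip [ 7.1 -0.5 54.6] rear [-103.5   -0.7  126.7] F [-4.6  0.8  6. ] M [0.05 0.91 0.14] grip 0.0437
```

```bash
python3 -m pendant '{"slide":[[0.04,0,-0.03],[0,0,0]],"rotation":[[0,0,0],[0,0,0]],"jaw":[1,1]}' | grep grip;python3 ins.py; python3 -m pendant '{"slide":[[0.04,0,-0.03],[0,0,0]],"rotation":[[0,0,0],[0,0,0]],"jaw":[1,1]}' | grep grip;python3 ins.py
```

```text
grip_force: 30.0
t 15.1 tilt 33.3 yaw -3.0 roll 0.0 TCP [-56.4  -0.6  83.9] E [-2.8 -0.5 61.2] lip [ 7.3 -0.5 54.7] rear [-103.1   -0.7  127.1] F [-7.5  0.2  6.6] M [0.1  1.61 0.12] grip 0.0432
grip_force: 30.0
t 15.2667 tilt 33.4 yaw -3.0 roll 0.0 TCP [-56.2  -0.6  84.1] E [-2.6 -0.5 61.3] lip [ 7.4 -0.5 54.7] rear [-102.7   -0.7  127.4] F [-11.    0.1   8.2] M [0.19 2.37 0.12] grip 0.044
```

Rim found by touch at E ≈ -2.7, so the true rim is about 2 mm further out than I saw. Computing the swing-down path about the front edge.

```bash
python3 - <<'E'
import numpy as np
def tcp(th,EF,EZ): c,s=np.cos(th),np.sin(th); return np.array([EF-(57.3*c+10.5*s), EZ-(-57.3*s+10.5*c)])
step=.04; th=np.radians(33.4)
cur=tcp(th,-2.7+1.0,61.3-.3)   # commanded is ahead by ~1.5 mm
for i in range(14):
    n=th-step; tgt=tcp(n,.2-7*np.sin(n),61.3)
    d=tgt-cur; c,s=np.cos(th),np.sin(th)
    print(i,round(np.degrees(n),1),'x %.3f z %.3f'%((d[0]*c-d[1]*s)/30,(-d[0]*s-d[1]*c)/30)); cur=tgt; th=n
E
```

```text
0 31.1 x -0.038 z 0.099
1 28.8 x 0.022 z 0.072
2 26.5 x 0.023 z 0.072
3 24.2 x 0.023 z 0.072
4 21.9 x 0.023 z 0.073
5 19.6 x 0.024 z 0.073
6 17.4 x 0.024 z 0.073
7 15.1 x 0.024 z 0.073
8 12.8 x 0.024 z 0.074
9 10.5 x 0.024 z 0.074
10 8.2 x 0.025 z 0.074
11 5.9 x 0.025 z 0.075
12 3.6 x 0.025 z 0.075
13 1.3 x 0.025 z 0.076
```

```bash
python3 -m pendant '{"slide":[[-0.04,0,0.09],[0.02,0,0.07],[0.02,0,0.07],[0,0,0]],"rotation":[[0,0.5,0],[0,0.5,0],[0,0.5,0],[0,0,0]],"jaw":[1,1,1,1]}' | grep grip;python3 ins.py
python3 -m pendant '{"slide":[[0.02,0,0.07],[0.02,0,0.07],[0.02,0,0.07],[0,0,0]],"rotation":[[0,0.5,0],[0,0.5,0],[0,0.5,0],[0,0,0]],"jaw":[1,1,1,1]}' | grep grip;python3 ins.py
```

```text
grip_force: 30.0
t 15.6 tilt 26.1 yaw -2.9 roll 0.0 TCP [-58.3  -0.6  77.6] E [-2.2 -0.5 61.8] lip [ 8.6 -0.4 56.5] rear [-109.9   -0.7  114.6] F [-4.2  0.7  0.7] M [0.13 0.67 0.14] grip 0.0436
grip_force: 30.0
t 15.9333 tilt 19.3 yaw -3.0 roll 0.0 TCP [-59.1  -0.5  70.9] E [-1.6 -0.4 61.9] lip [ 9.8 -0.4 57.9] rear [-114.8   -0.7  101.5] F [-4.6  0.2  0.6] M [0.01 0.79 0.06] grip 0.0439
```

```bash
python3 -m pendant '{"slide":[[0.02,0,0.075],[0.02,0,0.075],[0.02,0,0.075],[0,0,0]],"rotation":[[0,0.5,0],[0,0.5,0],[0,0.5,0],[0,0,0]],"jaw":[1,1,1,1]}' | grep grip;python3 ins.py
python3 -m pendant '{"slide":[[0.022,0,0.075],[0.022,0,0.075],[0,0,0]],"rotation":[[0,0.5,0],[0,0.5,0],[0,0,0]],"jaw":[1,1,1]}' | grep grip;python3 ins.py
```

```text
grip_force: 30.0
t 16.2667 tilt 12.4 yaw -3.0 roll 0.0 TCP [-59.2  -0.5  63.9] E [-1.  -0.4 61.8] lip [10.7 -0.4 59.2] rear [-118.2   -0.7   87.6] F [-5.4 -0.   0.2] M [-0.06  1.01  0.02] grip 0.0439
grip_force: 30.0
t 16.5167 tilt 7.9 yaw -3.0 roll 0.0 TCP [-58.7  -0.5  59.2] E [-0.5 -0.4 61.8] lip [11.4 -0.4 60.2] rear [-119.4   -0.6   78.2] F [-6.7 -0.2  0.6] M [0.04 0.94 0.12] grip 0.0441
```

```bash
python3 -m pendant '{"slide":[[0.015,0,0.075],[0.0,0,0]],"rotation":[[0,0.5,0],[0,0,0]],"jaw":[1,1]}' 50 | grep grip;python3 ins.py
python3 -m pendant '{"slide":[[0.015,0,0.075],[0,0,0]],"rotation":[[0,0.5,0],[0,0,0]],"jaw":[1,1]}' | grep grip;python3 ins.py
```

```text
grip_force: 50.0
t 16.6833 tilt 5.6 yaw -3.0 roll 0.0 TCP [-58.2  -0.5  57.3] E [-0.1 -0.3 62.2] lip [11.8 -0.3 61. ] rear [-119.6   -0.6   73.8] F [-5.4  0.   2.8] M [0.05 1.1  0.19] grip 0.0436
grip_force: 50.0
t 16.85 tilt 3.2 yaw -3.0 roll 0.0 TCP [-57.7  -0.4  54.8] E [ 0.1 -0.3 62. ] lip [12.  -0.2 61.3] rear [-119.8   -0.5   68.8] F [-5.7 -1.   1.3] M [-0.02  0.76  0.12] grip 0.0434
```

```bash
python3 -m pendant '{"slide":[[0.01,0,0.075],[0.0,0,0]],"rotation":[[0,0.5,0],[0,0,0]],"jaw":[1,1]}' 50 | grep grip;python3 ins.py
python3 -m pendant '{"slide":[[0.005,0,0.08],[0,0,0],[0,0,0]],"rotation":[[0,0.4,0],[0,0,0],[0,0,0]],"jaw":[1,1,1]}' | grep grip;python3 ins.py
```

```text
grip_force: 50.0
t 17.0167 tilt 1.0 yaw -3.0 roll 0.0 TCP [-57.6  -0.3  51.8] E [-0.1 -0.2 61.4] lip [11.9 -0.1 61.2] rear [-120.1   -0.5   63.4] F [-3.3 -1.8 -4. ] M [0.   0.12 0.06] grip 0.0436
grip_force: 50.0
t 17.2667 tilt -0.8 yaw -3.0 roll 0.0 TCP [-56.4  -0.3  51.5] E [ 0.7 -0.1 62.8] lip [12.7 -0.1 63. ] rear [-119.3   -0.5   61.1] F [-7.4 -2.7 14.1] M [-0.36  1.67  0.05] grip 0.0435
```

Rear underside reads 61 mm, at the ledges. Release, then press the rear with shut fingertips to make sure of the catch.

```bash
python3 -m pendant '{"slide":[[0,0,-0.04],[0,0,0],[0,0,0],[0,0,0],[0,0,-0.5],[0,0,-0.8],[0,0,-0.6],[-0.65,0,0],[-0.65,0,0],[0,0,0]],"rotation":[[0,-0.17,0],[0,0,0],[0,0,0],[0,0,0],[0,0,0],[0,0,0],[0,0,0],[0,0,0],[0,0,0],[0,0,0]],"jaw":[1,-0.3,-0.3,-0.3,-0.3,-0.3,1,1,1,1]}' 20 | grep grip
python3 ins.py; python3 - <<'E'
from h import *
import pickle
w=cam('wrist');pickle.dump(w,open('w10.pkl','wb'));c=cam('scene');pickle.dump(c,open('s10.pkl','wb'))
E
```

```text
grip_force: 0.0
t 18.1 tilt -0.0 yaw -3.0 roll 0.0 TCP [-98.7  -0.5 108.1] E [-41.4  -0.3 118.6] lip [-29.4  -0.3 118.6] rear [-161.4   -0.6  118.6] F [ 0.2  0.2 -0.2] M [-0.02  0.1  -0.04] grip 0.0338
```

```bash
python3 -m pendant '{"slide":[[0,0,0.6],[0,0,0.6],[0,0,0.6],[0,0,0],[0,0,0]],"rotation":[[0,0,0],[0,0,0],[0,0,0],[0,0,0],[0,0,0]],"jaw":[1,1,1,1,1]}' | grep grip
python3 ins.py;  python3 -m pendant '{"slide":[[0,0,0.15],[0,0,0.07],[0,0,0]],"rotation":[[0,0,0],[0,0,0],[0,0,0]],"jaw":[1,1,1]}' | grep grip
python3 ins.py
```

```text
grip_force: 0.0
t 18.6167 tilt -0.1 yaw -3.0 roll 0.0 TCP [-95.5  -0.5  53.4] E [-38.2  -0.4  63.9] lip [-26.2  -0.3  64. ] rear [-158.2   -0.7   63.8] F [1.1 1.2 0.3] M [-0.01 -0.02  0.02] grip 0.0003
grip_force: 0.0
t 18.8667 tilt -0.2 yaw -3.0 roll -0.0 TCP [-95.4  -0.8  47.9] E [-38.1  -0.7  58.6] lip [-26.1  -0.6  58.7] rear [-158.1   -1.    58.2] F [-0.6 -0.2  0.2] M [ 0.05  0.05 -0.  ] grip 0.0006
```

```bash
for k in 1; do python3 -m pendant '{"slide":[[0,0,0.1],[0,0,0]],"rotation":[[0,0,0],[0,0,0]],"jaw":[1,1]}' | grep grip; python3 ins.py; done
python3 -m pendant '{"slide":[[0,0,0.06],[0,0,0]],"rotation":[[0,0,0],[0,0,0]],"jaw":[1,1]}' | grep grip; python3 ins.py
python3 -m pendant '{"slide":[[0,0,0.05],[0,0,0]],"rotation":[[0,0,0],[0,0,0]],"jaw":[1,1]}' | grep grip; python3 ins.py
```

```text
grip_force: 0.0
t 19.0333 tilt -0.2 yaw -3.0 roll -0.0 TCP [-95.7  -0.7  44.7] E [-38.5  -0.6  55.4] lip [-26.5  -0.6  55.4] rear [-158.5   -0.9   55.1] F [ 1.   0.1 -0.4] M [0.   0.03 0.04] grip 0.0002
grip_force: 0.0
t 19.2 tilt -0.1 yaw -3.0 roll 0.0 TCP [-95.9  -0.7  42.8] E [-38.6  -0.5  53.4] lip [-26.6  -0.5  53.4] rear [-158.6   -0.8   53.1] F [ 0.2 -0.5  0.4] M [ 0.02  0.03 -0.02] grip 0.0008
grip_force: 3.8
t 19.3667 tilt -0.1 yaw -3.0 roll -0.0 TCP [-95.7  -0.8  42.1] E [-38.5  -0.6  52.8] lip [-26.5  -0.6  52.8] rear [-158.5   -0.9   52.5] F [-2.3 -0.3  8. ] M [-0.09  0.45  0.01] grip 0.0005
```

Contact at tip height ≈ 68 mm, which is flush. One firmer press of about 18 N, then check the height.

```bash
python3 -m pendant '{"slide":[[0,0,0.04],[0,0,0]],"rotation":[[0,0,0],[0,0,0]],"jaw":[1,1]}' | grep grip; python3 ins.py
python3 -m pendant '{"slide":[[0,0,-0.3],[0,0,-0.9],[0,0,-0.9],[0,0,-0.5],[0,0,0],[0,0,0]],"rotation":[[0,0,0],[0,0,0],[0,0,0],[0,0,0],[0,0,0],[0,0,0]],"jaw":[1,1,1,1,0.3,0.3]}' | grep grip; python3 ins.py
python3 - <<'E'
from h import *
import pickle
w=cam('wrist');c=cam('scene');pickle.dump((w,c),open('w11.pkl','wb'))
f=np.array([.9988,-.0495,0]);l=np.array([-.0495,-.9988,0])
r=np.array([.6505,.1795,0])
g=cv2.cvtColor(w['color'],cv2.COLOR_BGR2GRAY)
# sample brightness along F at deck height on lines L=-30,0,30 : rim edge/cover front gap
for L in (-35,-20,30):
    print(L,[(F,int(g[int(round(v)),int(round(u))])) for F in range(-30,24,2) for u,v in [proj(w,r+f*F/1e3+l*L/1e3+[0,0,.068])] if 0<=v<384])
E
```

```text
grip_force: 9.3
t 19.5333 tilt -0.2 yaw -3.0 roll -0.0 TCP [-95.7  -0.8  42. ] E [-38.4  -0.6  52.7] lip [-26.4  -0.6  52.7] rear [-158.4   -0.9   52.4] F [-5.4 -2.4 17.9] M [-0.24  1.11  0.05] grip 0.0006
grip_force: 0.0
t 20.0333 tilt -0.3 yaw -3.0 roll -0.0 TCP [-95.5  -0.9 118.9] E [-38.2  -0.7 129.6] lip [-26.2  -0.7 129.7] rear [-158.2   -1.   129.1] F [ 0.1  0.  -0.8] M [ 0.04 -0.02 -0.  ] grip 0.0101
-35 [(-30, 221), (-28, 222), (-26, 187), (-24, 188), (-22, 211), (-20, 220), (-18, 222), (-16, 223), (-14, 195), (-12, 177), (-10, 221), (-8, 220), (-6, 219), (-4, 219), (-2, 223), (0, 88), (2, 98), (4, 101), (6, 100), (8, 100), (10, 101), (12, 100), (14, 101), (16, 98), (18, 100), (20, 93), (22, 144)]
-20 [(-30, 89), (-28, 189), (-26, 211), (-24, 219), (-22, 207), (-20, 230), (-18, 99), (-16, 152), (-14, 203), (-12, 219), (-10, 220), (-8, 221), (-6, 221), (-4, 220), (-2, 222), (0, 83), (2, 155), (4, 149), (6, 148), (8, 148), (10, 146), (12, 146), (14, 146), (16, 146), (18, 147), (20, 144), (22, 144)]
30 [(-30, 148), (-28, 225), (-26, 244), (-24, 242), (-22, 229), (-20, 247), (-18, 152), (-16, 172), (-14, 239), (-12, 242), (-10, 221), (-8, 242), (-6, 241), (-4, 242), (-2, 244), (0, 117), (2, 149), (4, 151), (6, 151), (8, 148), (10, 148), (12, 147), (14, 150), (16, 148), (18, 151), (20, 148), (22, 146)]
```

The cover edge ends about 1 mm before F=0, with a 2 mm even gap to the rim, and it does not yield under 18 N. So it is seated. Now pinch the gate tab again.

```bash
python3 -m pendant '{"slide":[[0.35,0.85,0],[0.35,0.85,0],[0.35,0.85,0],[0.36,0.86,0],[0,0,0.7],[0,0,0.7],[0,0,0.4],[0,0,0],[0,0,0]],"rotation":[[0,-0.06,0],[0,0,0],[0,0,0],[0,0,0],[0,0,0],[0,0,0],[0,0,0],[0,0,0],[0,0,0]],"jaw":[0.3,0.3,0.3,0.3,0.3,0.3,0.3,0.3,0.3]}' ; python3 ins.py
python3 -m pendant '{"slide":[[0,0,0.2],[0,0,0],[0,0,0],[0,0,0],[0,0,0],[0,0,0]],"rotation":[[0,0,0],[0,0,0],[0,0,0],[0,0,0],[0,0,0],[0,0,0]],"jaw":[0.3,0.3,1,1,1,1]}' 10; python3 ins.py
```

```text
time_s: 20.88
eef_pos: [0.5903, 0.0807, 0.0627]
eef_rot: [0.0, 1.0, -0.026, -0.003]
ft_force: [0.2, 0.6, 0.6]
opening: 0.0305
grip_force: 0.0
t 20.8833 tilt 0.3 yaw -3.0 roll 0.0 TCP [-55.3 101.7  62.7] E [  2.1 101.8  72.9] lip [ 14.1 101.8  72.8] rear [-117.9  101.5   73.6] F [0.2 0.6 0.6] M [ 0.03 -0.03  0.01] grip 0.0305
time_s: 21.38
eef_pos: [0.5918, 0.0808, 0.0586]
eef_rot: [-0.0, 1.0, -0.026, -0.001]
ft_force: [-0.7, -0.0, 1.5]
opening: 0.0099
grip_force: 10.0
t 21.3833 tilt 0.1 yaw -3.0 roll -0.0 TCP [-53.8 101.5  58.6] E [  3.5 101.7  69.1] lip [ 15.5 101.7  69. ] rear [-116.5  101.4   69.2] F [-0.7 -0.   1.5] M [0.15 0.1  0.1 ] grip 0.0099
```

```bash
python3 -m pendant '{"slide":[[0,-0.2,0],[0,-0.25,0],[0,-0.25,0],[0,-0.2,0],[0,0,0]],"rotation":[[0,0,0],[0,0,0],[0,0,0],[0,0,0],[0,0,0]],"jaw":[1,1,1,1,1]}' 12|grep grip; python3 ins.py
python3 -m pendant '{"slide":[[0,-0.06,0],[0,0,0]],"rotation":[[0,0,0],[0,0,0]],"jaw":[1,1]}'|grep grip; python3 ins.py
python3 -m pendant '{"slide":[[0,-0.04,0],[0,0,0]],"rotation":[[0,0,0],[0,0,0]],"jaw":[1,1]}'|grep grip; python3 ins.py
```

```text
grip_force: 12.0
t 21.8 tilt 0.1 yaw -2.9 roll -0.0 TCP [-53.9  72.9  58.6] E [ 3.4 73.  69. ] lip [15.4 73.  69. ] rear [-116.6   72.8   69.2] F [-1.7  0.5  5.9] M [0.28 0.17 0.1 ] grip 0.0101
grip_force: 12.0
t 21.9667 tilt 0.1 yaw -2.9 roll 0.1 TCP [-53.9  72.7  58.6] E [ 3.4 72.8 69. ] lip [15.4 72.8 68.9] rear [-116.6   72.7   69.2] F [-1.3 -5.6  7. ] M [-0.89  0.28  0.13] grip 0.0099
grip_force: 12.0
t 22.1333 tilt 0.1 yaw -2.9 roll 0.1 TCP [-53.9  72.7  58.6] E [ 3.4 72.7 69. ] lip [15.4 72.7 68.9] rear [-116.6   72.6   69.2] F [ -0.3 -10.9   8.1] M [-1.83  0.25  0.15] grip 0.0098
```

The gate is at its closed stop. Release and lift clear, then check.

```bash
python3 -m pendant '{"slide":[[0,0.06,0],[0,0,0],[0,0,0],[0,0,0],[0,0,-0.5],[0,0,-0.9],[0,0,-0.9],[0,0,-0.9],[0,0,-0.9],[0,0,0]],"rotation":[[0,0,0],[0,0,0],[0,0,0],[0,0,0],[0,0,0],[0,0,0],[0,0,0],[0,0,0],[0,0,0],[0,0,0]],"jaw":[1,0.3,0.3,0.3,0.3,0.3,0.3,0.3,0.3,0.3]}' |grep grip; python3 ins.py
python3 -m pendant '{"slide":[[-0.9,0,-0.3],[-0.9,0,0],[-0.9,0,0],[-0.6,0,0],[0,0,0],[0,0,0],[0,0,0]],"rotation":[[0,0,0],[0,0,0],[0,0,0],[0,0,0],[0,0,0],[0,0,0],[0,0,0]],"jaw":[0.3,0.3,0.3,0.3,0.3,0.3,0.3]}' |grep grip; python3 ins.py
python3 - <<'E'
from h import *
w=cam('wrist')
f=np.array([.9988,-.0495,0]);l=np.array([-.0495,-.9988,0]);r=np.array([.6505,.1795,0])
g=cv2.cvtColor(w['color'],cv2.COLOR_BGR2GRAY)
def line(P): 
    o=[]
    for k,p in P:
        u,v=proj(w,p)
        if 0<=v<384 and 0<=u<512:o.append((k,int(g[int(round(v)),int(round(u))])))
    return o
print('gate L at F-40',line([(L,r-f*.04+l*L/1e3+[0,0,.0745]) for L in range(20,110,3)]))
print('front',line([(F,r+f*F/1e3-l*.03+[0,0,.068]) for F in range(-8,12,1)]))
print('rear',line([(F,r+f*F/1e3-l*.03+[0,0,.068]) for F in range(-124,-100,2)]))
print('tongue',line([(F,r+f*F/1e3+[0,0,.068]) for F in range(-124,-100,2)]))
cv2.imwrite('pics/w12.png',w['color'])
E
```

```text
grip_force: 0.0
t 22.9667 tilt -0.3 yaw -3.0 roll -0.1 TCP [-50.5  72.4 186.5] E [  6.7  72.5 197.4] lip [ 18.7  72.5 197.4] rear [-113.3   72.3  196.6] F [ 2.  -0.1  0.7] M [ 0.03 -0.05 -0.03] grip 0.0309
grip_force: 0.0
t 23.55 tilt 0.1 yaw -3.0 roll -0.0 TCP [-151.6   72.9  190.4] E [-94.3  73.1 200.8] lip [-82.3  73.1 200.8] rear [-214.3   72.8  201. ] F [ 0.7  0.4 -0. ] M [-0.01 -0.02 -0.02] grip 0.0309
gate L at F-40 [(20, 170), (23, 170), (26, 170), (29, 181), (32, 181), (35, 193), (38, 193), (41, 189), (44, 246), (47, 241), (50, 241), (53, 241), (56, 241), (59, 241), (62, 241), (65, 188), (68, 218), (71, 241), (74, 241), (77, 244), (80, 242), (83, 241), (86, 134), (89, 148), (92, 150), (95, 150), (98, 149), (101, 150), (104, 150), (107, 148)]
front [(-8, 241), (-7, 241), (-6, 240), (-5, 240), (-4, 240), (-3, 241), (-2, 242), (-1, 182), (0, 128), (1, 135), (2, 136), (3, 138), (4, 139), (5, 141), (6, 140), (7, 139), (8, 139), (9, 138), (10, 139), (11, 137)]
rear [(-124, 49), (-122, 75), (-120, 210), (-118, 216), (-116, 215), (-114, 217), (-112, 216), (-110, 215), (-108, 216), (-106, 215), (-104, 215), (-102, 216)]
tongue [(-124, 77), (-122, 121), (-120, 109), (-118, 172), (-116, 220), (-114, 218), (-112, 218), (-110, 219), (-108, 219), (-106, 218), (-104, 219), (-102, 220)]
```

The tongue overlaps the cover's rear edge: the middle line goes dark from -122 to -118, while the side line is white out to -121. The gate's outer edge is at L ≈ 85 mm, which is fully shut. Everything is released, so I'm handing the job in.

```bash
python3 -c "
from workcell import workorder
print(workorder.sign_off())"
```

```text
the job is handed in; nothing more can be done
None
```

The cover is hooked under the carrier's rim, pressed flush and latched, the gate is fully back over it, and the job was handed in at about 24 s with the arm clear. The only verdict returned was that the job is handed in.

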